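# Set the pointer to a plaque's mark

## Task

Take the copper plaque off the sloping easel and stand it upright on its 120 mm bottom edge on the steel ledge of the green marking jig: wholly on the ledge, square to it, copper face towards the brass pointer, set down gently and let go. Then turn the jig's black knob bit by bit until the pointer's tip is in line with the middle of the white stripe on the plaque, leaving the plaque standing. Move the pointer only by its knob, and do not shift the jar, cup, carton or roll of tape.

Things in the scene. Friction and masses are not known exactly. Their poses are not given: they have to be found in the camera images.
- jig: Green jig, fixed; place and yaw vary. Origin: underside, below the ledge's centre; z up; -x side (to the robot) carries the knob console, +x side the pointer rail. Base 10 mm thick, x -150..75, y +-85 mm. Steel ledge 34 (x) by 150 (y) mm, top at z 20. Console 90 mm wide, x -141..-54, up to 67 mm high. Rail: bar along y at x 60, z 50 mm, between posts at y +-78, 62 mm high.
- ledge (a point): Middle of the ledge's top face, 20 mm above the jig's origin, where the middle of the plaque's bottom edge belongs; axes as the jig. The plaque is wholly on the ledge when it is within 10 mm of here along x and 15 mm along y.
- knob_grip (a point): Point on the knob's axis at grip height, at jig (-118, 0, 77) mm; jig's axes, does not turn. Black round fluted knob, diameter 36, 28 mm long: from 16 mm below this point to 12 mm above it along the axis; sloping console face 30 mm below it. The axis leans 25 degrees from vertical to the robot side: (-0.423, 0, 0.906) in jig axes. White line on the end face.
- knob (a joint): Turn of the knob, rad, positive counter-clockwise seen from its outer end. Friction 0.06 N m; stays where left. Each +1 rad drives the pointer 15 mm along the jig's +y (left, seen from the robot's side); at 0 the pointer is at the jig's y = 0. Stops at +-3.8 rad. Starts between -2.7 and 0.
- pointer_tip (a point): Tip of the brass cone pointer, which points along the jig's -x from a red 22 x 24 x 24 mm carriage on the rail. The tip is at jig x 23, z 50 mm (6 mm clear of the ledge's edge) and moves along the jig's y. Axes as the jig.
- plaque: Copper relief on wood: slab 14 mm (x) by 120 (y) by 100 mm tall (z), about 0.35 kg. Origin: middle of its 120 x 14 mm bottom edge face; copper face at x +7, wooden back at x -7, top edge at z 100 mm. Starts leaning on the easel, its z 35 degrees from vertical, top edge to the robot side, copper face up. Pinch its free top edge across the 14 mm at mid-width, firmly, or it swings.
- mark (a point): Point on the middle of the plaque's white stripe, on the copper face, 25 mm from the middle of the width towards the plaque's +y and 30 mm above the bottom edge; axes as the plaque. The stripe is 6 mm wide and runs up the whole of both faces and over the top edge.
- easel: Fixed easel; place and yaw vary. Origin: underside centre; wooden base 120 (x) by 130 (y) by 10 mm. Two steel prongs 12 mm wide at y +-45 mm (78 mm clear between) lean 35 degrees to -x (robot side), reach 85 mm up the plaque's back, and hold its bottom edge on lips with 6 mm nubs in front: lift the plaque along the slope first. Plaque origin at about (30, 0, 35) mm.
- jar: Amber jar with a yellow lid, 44 mm in diameter, 70 mm high, loose. Origin at its underside centre. Leave it.
- carton: Closed red carton, 80 x 75 x 60 mm high, loose. Origin at its underside centre. Leave it.
- tape: Green roll of tape lying flat, 70 mm in diameter, 24 mm high, loose. Origin at its underside centre. Leave it.
- cup: Blue open cup, 68 mm in diameter, 80 mm high, loose. Origin at its underside centre. Leave it.
- pointer: The pointer's red carriage with its brass cone, sliding along the jig's rail; origin at the carriage's middle, 37 mm from the tip, axes as the jig. Must not be touched.
Mind the look-alikes: they are no part of the job. What is meant by the plaque is not red, and is the smaller of those in its own colour.

How it is judged:
By the outcome, as a careful person would: the job done as asked, in the order asked, and still so for the second after the job is handed in, with the robot touching nothing.
It also fails if it takes over 72 s, if anything falls off the work surface, if the arm or the gripper's body presses on something with over 40 N, if the wrist force passes 120 N, or if a joint passes its speed limit or range.

## Robot

A 6-joint arm with a two-finger parallel gripper is mounted at the origin on the work surface. World frame = base frame: x ahead of the robot, y to its left, z up, the work surface at z = 0. Lengths are in mm, angles in rad, forces in N, time in s.
With the tool pointing down it reaches from about 350 to 875 mm from the base axis. Payload 4.2 kg.
Tool frame: the origin (TCP) lies on the mounting face of the last link; the fingertips stand 173 mm ahead of it and the grasp point (between the pads) lies 155 mm ahead of it; z points along the fingers, y is the line along which they close (so a half turn about z gives the same grasp; the last joint's range is limited). The gripper opens to 85 mm and grips with 20 to 120 N. Pads are 22 mm wide; open, the fingers measure 114 mm over their backs; the gripper's body (76 mm by 85 mm) begins 54 mm behind the grasp point. The pads swing forward as they close: fully open they stand 13 mm farther back than shut.
Start: joints at [-1.023, 0.385, 0.008, 0, -1.194, -0.259], TCP at [178.018, -599.091, 404.712] pointing down, gripper open.
Joint ranges: [-3.14, 3.14], [-1.21, 2.06], [-1.07, 1.41], [-3.16, 2.05], [-2.99, -0.16], [-3.1, 3.1]. Speed limits (rad/s): [2.79, 2.79, 3.14, 3.14, 3.14, 3.14].

## Interface

Orientations are given as a unit quaternion [x, y, z, w].
In Python, from bench import arm gives the robot as it stands. The module is installed in compiled form; this text tells all that it offers.
- The arm moves only by the tool move_arm, never from a script. Its arguments are lists of equal length, an entry for each row: "fingers": the finger opening in mm, from 0 to 85.4; "travel": the shift along the tool's x, y, z in mm, a list of three; "dr": the turn, a rotation vector about the tool's x, y, z in rad, a list of three. A call has 1 to 10 rows; each row is the pose to reach, as a shift and turn from the pose commanded when the call began, along the tool's axes at that moment; what a row does not reach only later rows make up. A row lasts 1/10 s, in which the tool goes at most 50 mm and 8.59 degrees, less where a joint would pass 70% of its speed; a pose out of reach is approached as far as the arm can. A call with a gripper value outside its range is refused whole. The fingers move at their own pace and stop on an object; the grip force is fixed at half the most. Time passes only in rows, so rows that repeat a pose let the fingers close. It gives the time, the measured TCP pose, the force, the opening and the grip force at its end, in the units of the state.
- arm.read_state(): the state, without advancing time (a new reading comes with each control period).
- arm.get_image(name): name is "scene" or "top"; returns the picture (384x512x3 uint8, red, green, blue); there is no depth.
- arm.camera_model(name): a dict with "intrinsics" (3x3 intrinsics, pixels), "k1" (the pictures are not rectified: a ray, as slopes to the right and down, at radius r is drawn at 1 + k1 r^2 times it, then the intrinsics apply), "pose" (4x4, takes a point from camera to world coordinates). Camera axes: x right, y up, looking along -z (the intrinsics and any distortion apply to the point x, -y, -z); pixel columns grow to the right and rows downward; lengths in mm; the calibration is good to about 2 mm. A picture is of the moment at which its call begins. camera_model takes no time and is no camera call.
- arm.job_done(): hands the job in; it is judged then, once.
The state is a dict: "clock": time; "joints": joint angles; "joint_vel": joint speeds; "joint_efforts": joint torques, N m; "position": TCP position; "ee_rot": TCP orientation; "contact_force": force on the tool from outside, world axes, zero at the start; "wrist_torque": the same for the moment, N m; "gripper_width": finger opening in mm; "grasp_force": force on a finger pad.
Only numpy, scipy, OpenCV 4.12 (cv2) and the standard library are available. Lean on these libraries where they do the work, as an engineer would, in place of code of your own. Each camera call takes 0.05 s, during which the arm holds its last target. There are 200 camera calls.

## Working session

There is one attempt and no reset: what is moved stays moved. The work goes in short steps, Python scripts to look and compute and a tool call to move; the robot and the scene stay as the last step left them, time stands still between calls to the robot, and variables do not carry over. Pictures are saved under pics/ and viewed, at most 10 in all, crops included, and the job is handed in when it is done.

Besides the shell and the picture viewer there is one more tool, called after "Emit:" as name(argument=value, ...) on one line, values as JSON. move_arm: Moves the arm, as the interface text tells. Its arguments: {"type":"object","properties":{"fingers":{"type":"array","items":{"type":"number"}},"travel":{"type":"array","items":{"type":"array","items":{"type":"number"}}},"dr":{"type":"array","items":{"type":"array","items":{"type":"number"}}}},"required":["fingers","travel","dr"]}

```bash
mkdir -p pics; python3 - <<'E'
from bench import arm
import cv2,numpy as np
np.set_printoptions(precision=4,suppress=True)
for n in("scene","top"):
    im=arm.get_image(n); cv2.imwrite(f"pics/{n}0.png",im[:,:,::-1]); 
    m=arm.camera_model(n); print(n,m)
s=arm.read_state(); print(s)
E
```

```text
scene {'intrinsics': array([[346.678 ,   0.    , 258.6709],
       [  0.    , 346.678 , 193.0953],
       [  0.    ,   0.    ,   1.    ]]), 'k1': -0.026615269853915276, 'pose': array([[  -0.6365,   -0.4426,    0.6316, 1287.8555],
       [   0.7711,   -0.3484,    0.533 ,  532.4794],
       [  -0.0159,    0.8262,    0.5631,  643.3483],
       [   0.    ,    0.    ,    0.    ,    1.    ]])}
top {'intrinsics': array([[440.2678,   0.    , 251.3888],
       [  0.    , 440.2678, 185.1096],
       [  0.    ,   0.    ,   1.    ]]), 'k1': 0.005270202723997212, 'pose': array([[   0.0148,    0.984 ,   -0.1773,  341.2529],
       [  -0.9999,    0.0154,    0.0019,  -15.2136],
       [   0.0046,    0.1773,    0.9842, 1601.034 ],
       [   0.    ,    0.    ,    0.    ,    1.    ]])}
{'clock': 0.1, 'joints': array([-1.0234,  0.3855,  0.0067, -0.0004, -1.194 , -0.2586]), 'joint_vel': array([-0.001 , -0.0023,  0.0028,  0.004 , -0.0022,  0.    ]), 'joint_efforts': array([ -0.0006, -39.3319,  18.893 ,   4.198 ,  -0.0026,   0.    ]), 'position': array([ 177.9914, -598.9246,  403.7283]), 'ee_rot': array([-0.1438,  0.9896,  0.001 , -0.0002]), 'contact_force': array([-0.4389, -0.1358,  0.0482]), 'wrist_torque': array([-0.0162,  0.058 , -0.0184]), 'grasp_force': 0.0, 'gripper_width': 85.07618108982835}
```

View pics/scene0.png

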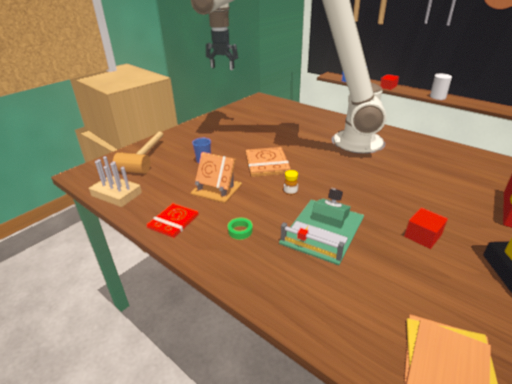

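View pics/top0.png

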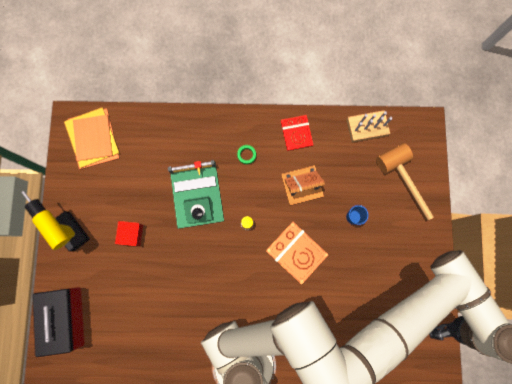

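The top picture shows the plaque candidates: one on the easel at (303,184), a larger copper one lying flat at (297,252), and a red one at (297,132). The one on the easel is neither red nor the larger copper one, so I choose it. The jig is at (197,195), with its knob at (198,212). I'll check the choice in a close crop.

```bash
cat > h.py <<'E'
from bench import arm
import cv2,numpy as np
from scipy.spatial.transform import Rotation as R
np.set_printoptions(precision=3,suppress=True)
M={n:arm.camera_model(n) for n in("scene","top")}
def ray(n,px):
    m=M[n];K=m["intrinsics"];d=(np.array(px,float)-K[:2,2])/[K[0,0],K[1,1]]
    u=d.copy()
    for _ in range(10):u=d/(1+m["k1"]*(u@u))
    P=m["pose"];v=P[:3,:3]@[u[0],-u[1],-1];return P[:3,3],v/np.linalg.norm(v)
def onz(n,px,z):
    o,v=ray(n,px);return o+v*(z-o[2])/v[2]
def proj(n,p):
    m=M[n];P=m["pose"];c=P[:3,:3].T@(np.array(p,float)-P[:3,3]);u=np.array([c[0],-c[1]])/-c[2]
    u=u*(1+m["k1"]*(u@u));K=m["intrinsics"];return u*K[0,0]+K[:2,2]
def two(a,b):
    (o1,v1),(o2,v2)=ray("top",a),ray("scene",b)
    t=np.linalg.lstsq(np.c_[v1,-v2],o2-o1,rcond=None)[0];p,q=o1+t[0]*v1,o2+t[1]*v2
    return (p+q)/2,np.linalg.norm(p-q)
E
python3 - <<'E'
from h import *
t=cv2.imread("pics/top0.png");s=cv2.imread("pics/scene0.png")
def c(im,x,y,w,h):return cv2.resize(im[y:y+h,x:x+w],(400,300),interpolation=cv2.INTER_CUBIC)
# 80x60 crops, 5x
a=np.vstack([np.hstack([c(t,160,155,80,75),c(t,265,155,80,60)]),np.hstack([c(s,270,180,100,80),c(s,180,145,80,60)])])
cv2.imwrite("pics/m1.png",a)
E
```

```text
(no output)
```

View pics/m1.png

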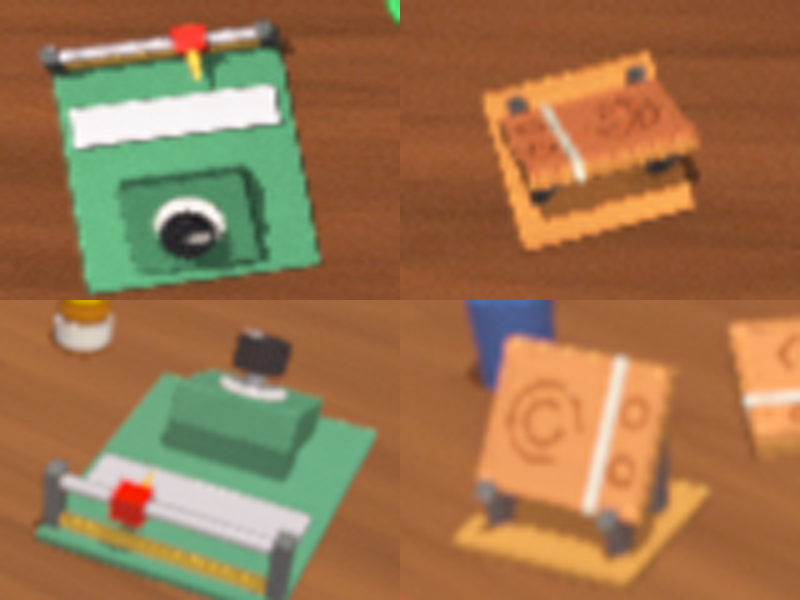

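The crop confirms it: a copper plaque leaning on the easel's prongs, with the stripe towards its +y (left from the robot). The jig's corners, ledge and knob are clear too. Next I'll measure poses by mask contours and rays cast at known heights.

```bash
cat >> h.py <<'E'
def rect(im,roi,fn,k=8):
    x,y,w,h=roi;c=cv2.resize(im[y:y+h,x:x+w],None,fx=k,fy=k,interpolation=cv2.INTER_CUBIC)
    m=fn(cv2.cvtColor(c,cv2.COLOR_BGR2HSV).astype(int)).astype(np.uint8)
    cs=max(cv2.findContours(m,cv2.RETR_EXTERNAL,cv2.CHAIN_APPROX_NONE)[0],key=cv2.contourArea)
    q=cv2.approxPolyDP(cs,0.04*cv2.arcLength(cs,True),True)[:,0]
    f=lambda p:(np.array(p)+.5)/k-.5+[x,y]
    M_=cv2.moments(cs);return f(q),f(cv2.boxPoints(cv2.minAreaRect(cs))),f([M_['m10']/M_['m00'],M_['m01']/M_['m00']])
def kabsch(L,W):  # L,W nx2 -> origin,yaw,residual
    L,W=np.array(L,float),np.array(W)[:,:2];a,b=L-L.mean(0),W-W.mean(0)
    yaw=np.arctan2((a[:,0]*b[:,1]-a[:,1]*b[:,0]).sum(),(a*b).sum());c,s=np.cos(yaw),np.sin(yaw);Rm=np.array([[c,-s],[s,c]])
    o=W.mean(0)-Rm@L.mean(0);return o,yaw,W-(L@Rm.T+o)
E
python3 - <<'E'
from h import *
t=cv2.imread("pics/top0.png")
for nm,roi,fn in [("ledge",(165,170,60,30),lambda h:(h[...,1]<70)&(h[...,2]>150)),("green",(160,155,80,80),lambda h:(h[...,0]>60)&(h[...,0]<90)&(h[...,1]>80)),
  ("easelbase",(275,158,60,55),lambda h:(h[...,2]>205)&(h[...,1]>80)&(h[...,0]>10)&(h[...,0]<25))]:
    q,b,c=rect(t,roi,fn);print(nm,q.tolist(),"\n",b,c)
A=lambda X,Y:((np.array([X,Y])+.5)/[5,4]-.5+[160,155])
J=[((-150,85,10),A(90,292)),((-150,-85,10),A(320,262)),((17,75,20),A(68,114)),((-17,75,20),A(78,149)),((17,-75,20),A(275,87)),((-17,-75,20),A(281,122)),((60,78,62),A(50,57)),((60,-78,62),A(265,33))]
print("jig top",*kabsch([p[:2] for p,_ in J],[onz("top",a,p[2]) for p,a in J]))
B=lambda X,Y:((np.array([X,Y])+.5)/[4,3.75]-.5+[270,180])
J=[((-150,-85,10),B(167,375-300)),((-150,85,10),B(375,130)),((75,-85,10),B(40,233)),((60,78,62),B(285,237)),((60,-78,62),B(56,165))]
print("jig scene",*kabsch([p[:2] for p,_ in J],[onz("scene",a,p[2]) for p,a in J]))
A=lambda X,Y:((np.array([X-400,Y])+.5)/5-.5+[265,155])
E_=[((60,65,10),A(485,95)),((60,-65,10),A(650,52)),((-60,-65,10),A(693,207)),((-60,65,10),A(527,250))]
print("easel top",*kabsch([p[:2] for p,_ in E_],[onz("top",a,p[2]) for p,a in E_]))
s35,c35=np.sin(np.radians(35)),np.cos(np.radians(35))
pl=lambda x,y,z:(30+x*c35-z*s35,y,35+z*c35+x*s35)
B=lambda X,Y:((np.array([X-400,Y-300])+.5)/5-.5+[180,145])
P=[(pl(7,-60,100),B(508,338)),(pl(7,60,100),B(678,368)),(pl(7,60,0),B(638,530)),(pl(7,-60,0),B(478,482))]
print("plaque scene",*kabsch([p[:2] for p,_ in P],[onz("scene",a,p[2]) for p,a in P]))
P=[(pl(7,60,100),A(527,192)),(pl(7,-60,100),A(697,147)),(pl(7,60,0),A(500,115)),(pl(7,-60,0),A(660,75))]
print("plaque top",*kabsch([p[:2] for p,_ in P],[onz("top",a,p[2]) for p,a in P]))
E
```

```text
ledge [[214.9375, 176.9375], [174.0625, 181.3125], [174.0625, 191.1875], [215.0625, 185.8125]] 
 [[172.447 181.338]
 [214.659 174.733]
 [216.383 185.753]
 [174.172 192.358]] [194.301 183.574]
green [[214.4375, 166.5625], [171.0625, 173.1875], [177.8125, 227.3125], [222.9375, 220.0625]] 
 [[169.053 172.91 ]
 [215.222 165.889]
 [223.575 220.817]
 [177.406 227.839]] [196.574 197.242]
easelbase [[313.9375, 165.0625], [281.6875, 173.5625], [290.0625, 204.0625], [322.9375, 195.8125], [284.4375, 182.0625], [323.3125, 183.6875], [296.0625, 178.6875]] 
 [[280.665 173.529]
 [318.616 163.542]
 [326.918 195.087]
 [288.967 205.074]] [301.562 185.74 ]
jig top [627.416 188.502] 0.1750654063242342 [[ 3.094 -0.594]
 [ 3.082  1.727]
 [-2.091  1.789]
 [-0.825 -1.048]
 [-0.734 -0.705]
 [ 0.282 -0.121]
 [-0.027 -0.92 ]
 [-2.78  -0.128]]
jig scene [633.62 192.99] 0.17786750216118158 [[ 2.031  3.819]
 [ 0.684 -2.394]
 [-0.703  2.58 ]
 [-0.8   -1.967]
 [-1.211 -2.037]]
easel top [ 632.39 -205.46] 0.2662481547585091 [[-0.366 -2.119]
 [-0.12   1.123]
 [-0.061  2.463]
 [ 0.546 -1.467]]
plaque scene [ 637.537 -196.394] 0.2567911181084942 [[ 3.416  0.028]
 [-4.209 -0.414]
 [ 3.537  3.298]
 [-2.743 -2.912]]
plaque top [ 626.684 -203.775] 0.24963052097385846 [[-8.233  1.037]
 [-4.891  1.006]
 [ 5.672 -1.093]
 [ 7.453 -0.95 ]]
```

```bash
cat >> h.py <<'E'
EAS=(np.array([632.5,-203.5,0]),0.26); JIG=(np.array([629.,190.,0]),0.176)
Z=lambda a:R.from_euler('z',a).as_matrix()
def pt(f,p):return f[0]+Z(f[1])@np.array(p,float)
def tool(yaw,tilt,spin=0):
    """z = along (sin tilt,0,-cos tilt), y = -(x-ish) in frame of yaw, spun about tool z"""
    s,c=np.sin(tilt),np.cos(tilt);z=np.array([s,0,-c]);y=-np.array([c,0,s]);x=np.cross(y,z)
    return Z(yaw)@np.c_[x,y,z]@Z(spin)
def state():
    s=arm.read_state();return s["position"],R.from_quat(s["ee_rot"]).as_matrix(),s
def go(Rt,grasp,off=155):
    p,Rm,s=state();tcp=np.array(grasp)-off*Rt[:,2]
    print("travel",Rm.T@(tcp-p),"dr",R.from_matrix(Rm.T@Rt).as_rotvec(),"| tcp",tcp)
T35=np.radians(35);T25=np.radians(25)
E
python3 - <<'E'
from h import *
Rt=tool(EAS[1],T35);s,c=np.sin(T35),np.cos(T35)
go(Rt,pt(EAS,(30-(82+70)*s,0,35+(82+70)*c)))
E
```

```text
travel [-402.254  253.632  117.71 ] dr [ 0.485 -0.468 -1.49 ] | tcp [ 491.322 -241.056  286.48 ]
```

Emit:
move_arm(fingers=[50,50,50,50,50,50,50,50,50,50], travel=[[-40,25,12],[-80,50,24],[-120,76,35],[-160,101,47],[-200,126,59],[-240,151,70],[-280,177,82],[-320,202,94],[-360,227,106],[-402,254,118]], dr=[[0.04,-0.04,-0.12],[0.08,-0.08,-0.25],[0.12,-0.12,-0.37],[0.17,-0.16,-0.51],[0.2,-0.2,-0.62],[0.25,-0.24,-0.76],[0.3,-0.29,-0.92],[0.36,-0.35,-1.1],[0.42,-0.4,-1.29],[0.485,-0.468,-1.49]])

```text
clock: 1.1
position: [490.8, -240.3, 286.3]
ee_rot: [0.702, -0.659, 0.166, -0.214]
contact_force: [1.1, -0.9, 0.3]
gripper_width: 50.4
grasp_force: 0.0
```

```bash
python3 - <<'E'
from h import *
Rt=tool(EAS[1],T35);s,c=np.sin(T35),np.cos(T35)
print(state()[2]["clock"],state()[2]["joints"])
go(Rt,pt(EAS,(30-(82+70)*s,0,35+(82+70)*c)))
E
```

```text
1.1 [-0.237  0.314 -0.316 -0.458 -0.47   0.662]
travel [ 0.808 -0.477  0.056] dr [ 0.06  -0.059 -0.179] | tcp [ 491.322 -241.056  286.48 ]
```

Emit:
move_arm(fingers=[50,50,50], travel=[[1,0,0],[1,0,0],[1,0,0]], dr=[[0.03,-0.03,-0.09],[0.06,-0.06,-0.18],[0.06,-0.06,-0.18]])

```text
clock: 1.4
position: [490.6, -243.2, 286.8]
ee_rot: [0.754, -0.584, 0.183, -0.239]
contact_force: [0.1, -0.9, -1.2]
gripper_width: 50.3
grasp_force: 0.0
```

Emit:
move_arm(fingers=[50,50,50,50], travel=[[0,0,10],[0,0,22],[0,0,35],[0,0,40]], dr=[[0,0,0],[0,0,0],[0,0,0],[0,0,0]])

```text
clock: 1.8
position: [512.7, -236.9, 252.0]
ee_rot: [0.755, -0.584, 0.181, -0.238]
contact_force: [0.7, -0.6, -0.4]
gripper_width: 49.9
grasp_force: 0.0
```

```bash
python3 - <<'E'
from h import *
t=arm.get_image("top")[:,:,::-1];s=arm.get_image("scene")[:,:,::-1]
def c(im,x,y,w,h):return cv2.resize(im[y:y+h,x:x+w],(400,300),interpolation=cv2.INTER_CUBIC)
cv2.imwrite("pics/m2.png",np.hstack([c(t,265,155,80,60),c(s,180,115,100,75)]))
Rt=tool(EAS[1],T35);s,c=np.sin(T35),np.cos(T35)
print(state()[2]["clock"],state()[2]["contact_force"])
go(Rt,pt(EAS,(30-(82)*s,0,35+(82)*c)))
E
```

```text
1.9 [ 0.24  -1.448 -0.969]
travel [-1.584 -1.731 29.836] dr [ 0.003  0.    -0.006] | tcp [ 530.123 -230.735  229.139]
```

View pics/m2.png

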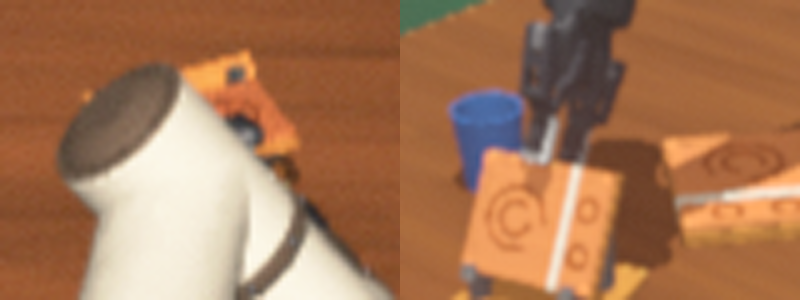

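The scene view shows the fingers straddling the plaque's top edge, one in front at crop pixel (540,155) and one behind at (575,160), near mid-width.

Emit:
move_arm(fingers=[50,50,50,50,50], travel=[[-1,-1,8],[-1.5,-1.5,16],[-1.5,-1.5,24],[-1.5,-1.5,30],[-1.5,-1.5,30]], dr=[[0,0,0],[0,0,0],[0,0,0],[0,0,0],[0,0,0]])

```text
clock: 2.4
position: [530.1, -230.9, 229.5]
ee_rot: [0.755, -0.583, 0.182, -0.238]
contact_force: [-0.8, -0.3, 0.1]
gripper_width: 50.1
grasp_force: 0.0
```

Emit:
move_arm(fingers=[30,22,16,8,8,8,8,8], travel=[[0,0,0],[0,0,0],[0,0,0],[0,0,0],[0,0,0],[0,0,0],[0,0,0],[0,0,0]], dr=[[0,0,0],[0,0,0],[0,0,0],[0,0,0],[0,0,0],[0,0,0],[0,0,0],[0,0,0]])

```text
clock: 3.2
position: [530.2, -231.2, 231.3]
ee_rot: [0.755, -0.583, 0.184, -0.239]
contact_force: [-0.9, 0.8, 4.8]
gripper_width: 13.3
grasp_force: 59.7
```

Emit:
move_arm(fingers=[8,8,8,8,8,8,8,8,8,8], travel=[[0,0,-5],[0,0,-12],[0,0,-22],[0,0,-34],[0,0,-46],[0,0,-60],[0,0,-75],[0,0,-90],[0,0,-98],[0,0,-100]], dr=[[0,0,0],[0,0,0],[0,0,0],[0,0,0],[0,0,0],[0,0,0],[0,0,0],[0,0,0],[0,0,0],[0,0,0]])

```text
clock: 4.2
position: [473.0, -245.6, 311.5]
ee_rot: [0.755, -0.584, 0.181, -0.238]
contact_force: [0.6, 0.4, -3.9]
gripper_width: 13.5
grasp_force: 59.2
```

```bash
python3 - <<'E'
from h import *
print(state()[2]["contact_force"],state()[2]["wrist_torque"],state()[2]["gripper_width"])
Rt=tool(JIG[1],0)
go(Rt,pt(JIG,(0,0,20+82+100)))
E
```

```text
[ 0.643  0.366 -3.874] [-0.517  1.761 -0.001] 13.50434231201704
travel [-382.322 -239.291  112.796] dr [-0.607  0.028  0.075] | tcp [629. 190. 357.]
```

Emit:
move_arm(fingers=[8,8,8,8,8,8,8,8,8,8], travel=[[0,-10,-15],[-10,-25,-30],[-30,-43,-28],[-60,-66,-19],[-95,-92,-8],[-132,-116,6],[-170,-138,18],[-208,-160,30],[-240,-178,40],[-255,-187,45]], dr=[[0,0,0],[-0.02,0,0],[-0.08,0,0.01],[-0.14,0.01,0.02],[-0.2,0.01,0.025],[-0.27,0.015,0.035],[-0.34,0.015,0.045],[-0.4,0.02,0.05],[-0.46,0.02,0.055],[-0.5,0.023,0.06]])

```text
clock: 5.2
position: [583.7, 49.2, 381.2]
ee_rot: [0.771, -0.634, 0.033, -0.041]
contact_force: [1.2, -1.2, -3.4]
gripper_width: 13.2
grasp_force: 59.1
```

```bash
python3 - <<'E'
from h import *
print(state()[2]["contact_force"],state()[2]["joints"],state()[2]["gripper_width"])
Rt=tool(JIG[1],0)
go(Rt,pt(JIG,(0,0,20+82+80)))
E
```

```text
[ 1.23  -1.157 -3.439] [ 0.364  0.315 -0.167  0.019 -0.985 -0.18 ] 13.190878259695824
travel [-129.378  -66.483   51.722] dr [-0.105  0.003  0.018] | tcp [629. 190. 337.]
```

Emit:
move_arm(fingers=[8,8,8,8,8,8,8,8], travel=[[-15,-8,4],[-40,-20,10],[-70,-36,20],[-98,-50,34],[-118,-60,45],[-127,-65,50],[-129,-66.5,52],[-129,-66.5,52]], dr=[[-0.02,0,0],[-0.04,0,0.01],[-0.06,0,0.01],[-0.08,0,0.015],[-0.1,0,0.018],[-0.105,0.003,0.018],[-0.105,0.003,0.018],[-0.105,0.003,0.018]])

```text
clock: 6.0
position: [629.1, 185.9, 338.3]
ee_rot: [0.766, -0.643, 0.002, -0.001]
contact_force: [0.9, -0.5, -3.6]
gripper_width: 13.1
grasp_force: 59.1
```

```bash
python3 - <<'E'
from h import *
t=arm.get_image("top")[:,:,::-1];s=arm.get_image("scene")[:,:,::-1]
def c(im,x,y,w,h,k):return cv2.resize(im[y:y+h,x:x+w],(400,600),interpolation=cv2.INTER_CUBIC)
cv2.imwrite("pics/t3.png",t);cv2.imwrite("pics/s3.png",s)
cv2.imwrite("pics/m3.png",np.hstack([c(t,155,145,80,100,5)[:,:],c(s,270,140,90,130,4.4)]))
print(state()[2]["contact_force"],state()[2]["wrist_torque"],state()[2]["gripper_width"])
Rt=tool(JIG[1],0)
go(Rt,pt(JIG,(0,0,20+82+80)))
E
```

```text
[ 0.108 -0.931 -3.285] [-0.009  0.013  0.021] 13.13567945810388
travel [-4.578 -0.789  2.473] dr [-0.005 -0.    -0.003] | tcp [629. 190. 337.]
```

View pics/m3.png

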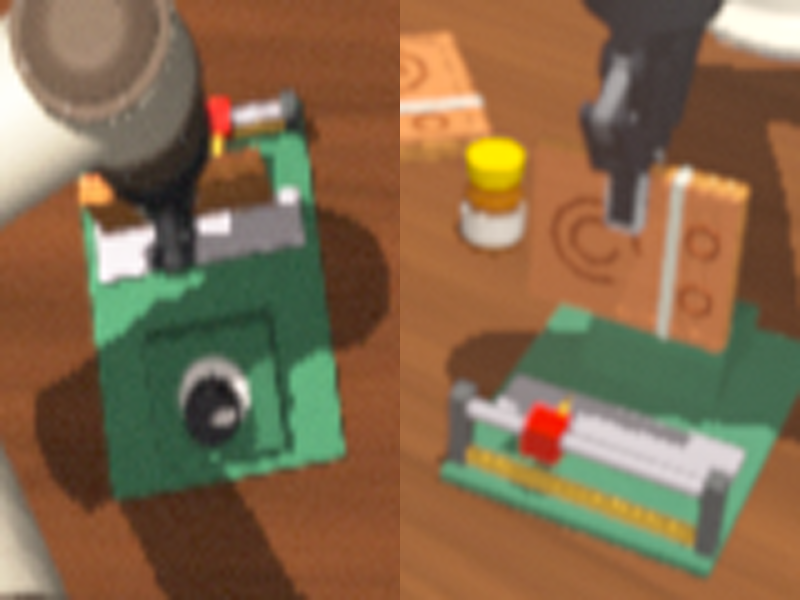

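Copper face points to the pointer and the plaque hangs nearly vertical. The stripe runs in the scene crop from (683,175) to (663,338), with the bottom right corner at (725,352). I'll check the tilt and the edge height on the copper face's plane.

```bash
python3 - <<'E'
from h import *
p,Rm,s=state(); g=p+155*Rm[:,2]; print("grasp",g)
px,py=-Rm[:,1],-Rm[:,0]   # plaque x,y
B=lambda X,Y:((np.array([X-400,Y])+.5)/[400/90,600/130]-.5+[270,140])
for n,a in dict(st_top=(683,178),st_bot=(663,338),c_bot=(725,352),c_top=(748,187),cl_bot=(530,292)).items():
    o,v=ray("scene",B(*a));q=o+v*(((g+7*px-o)@px)/(v@px));d=q-g;print(n,"y %.1f z %.1f"%(d@py,d[2]))
# ledge/jig from this scene + top again for cross-check: stationary knob top face center
Ax=np.array([-.423,0,.906]);k=pt(JIG,np.array([-118,0,77])+12*Ax);print("knob end",k,"top px",proj("top",k),"scene",proj("scene",k))
print("seen top px",(np.array([212,410])+.5)/[5,6]-.5+[155,145])
E
```

```text
grasp [629.844 185.425 184.473]
st_top y 28.3 z 16.8
st_bot y 28.0 z -88.0
c_bot y 64.7 z -84.2
c_top y 63.8 z 21.8
cl_bot y -56.2 z -85.3
knob end [507.825 168.45   87.872] top px [196.843 214.541] scene [336.485 188.54 ]
seen top px [197.    212.917]
```

Emit:
move_arm(fingers=[8,8,8,8,8,8,8,8], travel=[[-1,0,6],[-2,-1,16],[-3,-1,28],[-3,-1,42],[-3,-1,55],[-3,-1,65],[-3,-1,70],[-3,-1,70]], dr=[[-0.005,0,-0.003],[-0.005,0,-0.003],[-0.005,0,-0.003],[-0.005,0,-0.003],[-0.005,0,-0.003],[-0.005,0,-0.003],[-0.005,0,-0.003],[-0.005,0,-0.003]])

```text
clock: 6.9
position: [629.9, 189.6, 267.8]
ee_rot: [0.767, -0.642, -0.0, 0.001]
contact_force: [-0.8, -0.6, -3.7]
gripper_width: 13.1
grasp_force: 59.1
```

```bash
python3 - <<'E'
from h import *
t=arm.get_image("top")[:,:,::-1];s=arm.get_image("scene")[:,:,::-1]
def c(im,x,y,w,h):return cv2.resize(im[y:y+h,x:x+w],(400,400),interpolation=cv2.INTER_CUBIC)
cv2.imwrite("pics/m4.png",np.hstack([c(t,155,145,80,80),c(s,270,180,80,80)]))
print(state()[2]["contact_force"],state()[2]["clock"])
Rt=tool(JIG[1],0)
go(Rt,pt(JIG,(0,0,20+82)))
E
```

```text
[-0.014 -0.416 -3.072] 7.0
travel [-0.469  1.193 12.376] dr [-0.001 -0.     0.001] | tcp [629. 190. 257.]
```

View pics/m4.png

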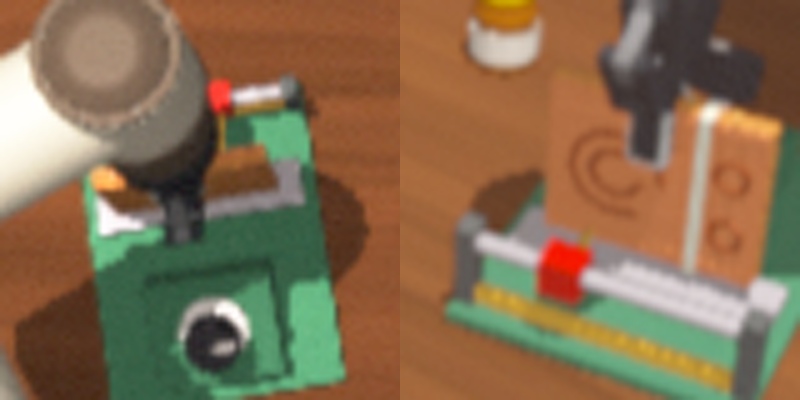

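The plaque is hovering about 10 mm above the ledge, and it looks centred. In the top crop its right end is at (280,190) and the ledge's end at (302,185), so the 14 mm margin is right. I'll lower it slowly and watch the force.

Emit:
move_arm(fingers=[8,8,8,8,8], travel=[[0,0,3],[0,0,6],[0,0,8],[0,0,8.5],[0,0,9]], dr=[[0,0,0],[0,0,0],[0,0,0],[0,0,0],[0,0,0]])

```text
clock: 7.5
position: [630.0, 189.6, 260.0]
ee_rot: [0.767, -0.642, 0.0, 0.0]
contact_force: [0.8, -0.9, -2.9]
gripper_width: 13.4
grasp_force: 59.1
```

Emit:
move_arm(fingers=[8,8,8], travel=[[0,0,0.5],[0,0,1],[0,0,1]], dr=[[0,0,0],[0,0,0],[0,0,0]])

```text
clock: 7.8
position: [630.0, 189.8, 259.8]
ee_rot: [0.767, -0.642, 0.0, -0.0]
contact_force: [-1.2, 1.1, 0.4]
gripper_width: 13.2
grasp_force: 59.8
```

Emit:
move_arm(fingers=[8,8,8], travel=[[0,0,0.5],[0,0,1],[0,0,1]], dr=[[0,0,0],[0,0,0],[0,0,0]])

```text
clock: 8.1
position: [630.0, 190.0, 259.6]
ee_rot: [0.767, -0.642, 0.001, -0.0]
contact_force: [-3.6, 1.4, 5.2]
gripper_width: 13.0
grasp_force: 60.6
```

Emit:
move_arm(fingers=[8,8,12,14,16,18,20,24,28,32], travel=[[0,0,-0.5],[0,0,-0.7],[0,0,-0.7],[0,0,-0.7],[0,0,-0.7],[0,0,-0.7],[0,0,-0.7],[0,0,-0.7],[0,0,-0.7],[0,0,-0.7]], dr=[[0,0,0],[0,0,0],[0,0,0],[0,0,0],[0,0,0],[0,0,0],[0,0,0],[0,0,0],[0,0,0],[0,0,0]])

```text
clock: 9.1
position: [630.0, 189.6, 258.6]
ee_rot: [0.767, -0.642, 0.0, 0.0]
contact_force: [-0.1, -1.1, 0.3]
gripper_width: 32.4
grasp_force: 0.0
```

Emit:
move_arm(fingers=[36,36,36,36,36,36,36,36,36,36], travel=[[0,0,0],[0,0,-4],[0,0,-10],[0,0,-20],[0,0,-32],[0,0,-46],[0,0,-62],[0,0,-80],[0,0,-95],[0,0,-100]], dr=[[0,0,0],[0,0,0],[0,0,0],[0,0,0],[0,0,0],[0,0,0],[0,0,0],[0,0,0],[0,0,0],[0,0,0]])

```text
clock: 10.1
position: [630.3, 189.7, 362.2]
ee_rot: [0.767, -0.642, 0.001, -0.002]
contact_force: [0.7, 0.6, -0.0]
gripper_width: 36.0
grasp_force: 0.0
```

```bash
python3 - <<'E'
from h import *
print(state()[2]["clock"],state()[2]["joints"])
Ax=np.array([-.423,0,.906])
for sp in (0,-1.57,1.57):
  for d in (90,):
    go(tool(JIG[1],T25,sp),pt(JIG,np.array([-118,0,77])+d*Ax))
E
```

```text
10.1 [ 0.538  0.469  0.033  0.001 -1.13  -0.361]
travel [ -0.664 223.085  62.011] dr [0.431 0.001 0.001] | tcp [410.847 151.204 299.018]
travel [ -0.664 223.085  62.011] dr [ 0.337  0.339 -1.543] | tcp [410.847 151.204 299.018]
travel [ -0.664 223.085  62.011] dr [ 0.339 -0.337  1.544] | tcp [410.847 151.204 299.018]
```

Emit:
move_arm(fingers=[36,36,60,60,60,60,60,60,60,60], travel=[[0,15,0],[0,40,2],[0,65,8],[0,92,15],[0,120,25],[0,148,35],[0,175,45],[0,200,54],[0,218,60],[-0.7,223,62]], dr=[[0.03,-0.02,0.12],[0.07,-0.05,0.26],[0.1,-0.09,0.4],[0.14,-0.12,0.54],[0.18,-0.15,0.68],[0.22,-0.18,0.82],[0.25,-0.21,0.96],[0.29,-0.24,1.1],[0.33,-0.27,1.24],[0.36,-0.3,1.37]])

```text
clock: 11.1
position: [425.5, 148.7, 303.7]
ee_rot: [-0.276, 0.942, -0.013, 0.191]
contact_force: [1.5, -0.3, 0.6]
gripper_width: 60.1
grasp_force: 0.0
```

```bash
python3 - <<'E'
from h import *
t=arm.get_image("top")[:,:,::-1];s=arm.get_image("scene")[:,:,::-1]
cv2.imwrite("pics/t5.png",t);cv2.imwrite("pics/s5.png",s)
def c(im,x,y,w,h):return cv2.resize(im[y:y+h,x:x+w],(400,400),interpolation=cv2.INTER_CUBIC)
cv2.imwrite("pics/m5.png",np.hstack([c(t,155,145,80,80),c(s,270,180,80,80)]))
print(state()[2]["clock"],state()[2]["joints"])
Ax=np.array([-.423,0,.906])
go(tool(JIG[1],T25,1.4),pt(JIG,np.array([-118,0,77])+90*Ax))
E
```

```text
11.2 [ 0.672  0.131 -0.864  0.633 -0.283 -2.254]
travel [10.423 11.391 -1.117] dr [ 0.028 -0.048  0.223] | tcp [410.847 151.204 299.018]
```

View pics/m5.png

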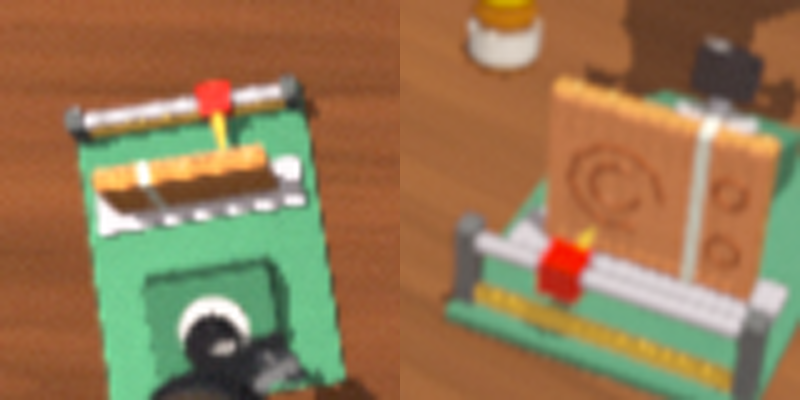

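```bash
cat >> h.py <<'E'
def jl(w):return Z(JIG[1]).T@(np.array(w)-JIG[0])
def cen(n,im,roi,fn,k=5):
    x,y,w,h=roi;c=cv2.resize(im[y:y+h,x:x+w],None,fx=k,fy=k,interpolation=cv2.INTER_CUBIC)
    m=fn(cv2.cvtColor(c,cv2.COLOR_BGR2HSV).astype(int));r,cc=np.nonzero(m)
    return ((np.c_[cc,r]+.5)/k-.5+[x,y])
CR=lambda X,Y,x0,y0,k=5:(np.array([X,Y])+.5)/k-.5+[x0,y0]
E
python3 - <<'E'
from h import *
t=cv2.imread("pics/t5.png");s=cv2.imread("pics/s5.png")
red=lambda h:((h[...,0]<6)|(h[...,0]>174))&(h[...,1]>180)&(h[...,2]>150)
yel=lambda h:(h[...,0]>20)&(h[...,0]<32)&(h[...,1]>130)&(h[...,2]>150)
for n,im,roi in (("top",t,(185,158,22,20)),("scene",s,(292,218,30,30))):
    r=cen(n,im,roi,red);y=cen(n,im,roi,yel)
    print(n,"red",len(r),r.mean(0),jl(onz(n,r.mean(0),62 if n=="top" else 55)),"yel",len(y),jl(onz(n,y.mean(0),50)))
A=lambda X,Y:CR(X,Y,155,145)
for nm,a,z in [("tip",(222,149),50),("stripe top",(143,172),120),("L end front",(95,171),120),("L back",(96,190),120),("R front",(264,148),120),("R back",(268,166),120),("postL",(75,122),62),("postR",(290,92),62),("ledgeR-",(304,204),20),("ledgeL-",(98,234),20),("ledgeR+",(298,157),20)]:
    print(nm,jl(onz("top",A(*a),z)))
B=lambda X,Y:CR(X-400,Y,270,180)
f=Z(JIG[1])[:,0]
for nm,a,x in [("tip",(590,230),23),("st top",(709,128),7),("st low",(689,280),7),("Ltop",(556,90),7),("Rtop",(777,150),7),("postL",(470,222),60),("postR",(757,292),60)]:
    o,v=ray("scene",B(*a));q=o+v*(((JIG[0]+x*f-o)@f)/(v@f));print("scene",nm,jl(q))
E
```

```text
top red 901 [197.249 163.71 ] [ 61.068 -24.206  62.   ] yel 281 [ 39.017 -24.157  50.   ]
scene red 1927 [301.921 233.76 ] [ 70.408 -21.905  55.   ] yel 1977 [97.783 -9.324 50.   ]
tip [ 24.033 -23.946  50.   ]
stripe top [  1.246  25.9   120.   ]
L end front [  7.177  58.22  120.   ]
L back [ -6.059  59.261 120.   ]
R front [  4.64  -58.245 120.   ]
R back [ -8.26  -59.149 120.   ]
postL [57.611 75.904 62.   ]
postR [ 54.892 -78.826  62.   ]
ledgeR- [-19.411 -74.761  20.   ]
ledgeL- [-17.431  76.289  20.   ]
ledgeR+ [ 15.881 -75.537  20.   ]
scene tip [ 23.    -25.548  46.069]
scene st top [  7.     27.384 121.911]
scene st low [ 7.    27.053 20.165]
scene Ltop [  7.    -56.515 117.645]
scene Rtop [  7.     62.982 120.664]
scene postL [ 60.    -79.287  57.426]
scene postR [60.    76.055 73.756]
```

The plaque stands square and centred: ends at ±58.7 in jig y, x≈0. The tip is at about y=-24 and the stripe at about +26, so the knob needs about +3.3 rad. Next is the knob approach.

```bash
python3 - <<'E'
from h import *
Ax=np.array([-.423,0,.906])
for sp in(1.6,):
  for d in(90,0): go(tool(0.165,T25,sp),pt((JIG[0],0.165),np.array([-118,0,77])+d*Ax))
# knob check from top/scene pictures
t=cv2.imread("pics/t0.png") if 0 else cv2.imread("pics/top0.png");s=cv2.imread("pics/scene0.png")
blk=lambda h:(h[...,2]<70)
b=cen("top",t,(185,198,26,24),blk);print("top knob blob",b.mean(0),b.min(0),b.max(0))
K=lambda u,r,th:pt((JIG[0],0.165),np.array([-118,0,77])+u*Ax+r*(np.cos(th)*np.array([.906,0,.423])+np.sin(th)*np.array([0,1,0])))
th=np.linspace(0,6.28,40);P=np.array([proj("top",K(u,18,a)) for u in(-16,12) for a in th]);print("pred",P.min(0),P.max(0))
b=cen("scene",s,(322,185,26,18),blk);print("scene blob",b.min(0),b.max(0))
P=np.array([proj("scene",K(u,18,a)) for u in(-16,12) for a in th]);print("pred",P.min(0),P.max(0))
E
```

```text
travel [ 9.475 13.636 -1.079] dr [ 0.028 -0.051  0.433] | tcp [410.434 153.606 299.018]
travel [ 5.562 10.21  88.76 ] dr [ 0.028 -0.051  0.433] | tcp [447.986 159.859 217.478]
top knob blob [196.665 213.533] [192.  208.2] [202.4 219. ]
pred [191.201 207.183] [202.03  219.537]
scene blob [329. 190.] [341.2 198.8]
pred [328.442 186.944] [343.14  199.797]
```

Emit:
move_arm(fingers=[60,60,60,60,60,60,60,60,60,60], travel=[[5,7,0],[9.5,13.5,-1],[9,13,8],[8.5,12.5,22],[8,12,38],[7,11.5,54],[6.5,11,68],[6,10.5,80],[5.5,10,87],[5.5,10,89]], dr=[[0.014,-0.025,0],[0.028,-0.051,0],[0.028,-0.051,0],[0.028,-0.051,0],[0.028,-0.051,0],[0.028,-0.051,0],[0.028,-0.051,0],[0.028,-0.051,0],[0.028,-0.051,0],[0.028,-0.051,0]])

```text
clock: 12.2
position: [468.3, 174.2, 266.2]
ee_rot: [-0.275, 0.943, -0.024, 0.187]
contact_force: [0.5, 0.2, -0.6]
gripper_width: 60.1
grasp_force: 0.0
```

```bash
python3 - <<'E'
from h import *
Ax=np.array([-.423,0,.906])
print(state()[2]["clock"],state()[2]["joints"])
for sp in (1.17,1.3): go(tool(0.165,T25,sp),pt((JIG[0],0.165),np.array([-118,0,77])))
E
```

```text
12.2 [ 0.545  0.259 -0.881  1.071 -0.161 -2.59 ]
travel [39.934  5.424 37.06 ] dr [ 0.02  -0.054  0.002] | tcp [447.986 159.859 217.478]
travel [39.934  5.424 37.06 ] dr [ 0.016 -0.056  0.131] | tcp [447.986 159.859 217.478]
```

The arm stopped at joint 5's limit (-0.16), with the forearm nearly in line with the tool. I'll fit the arm's geometry from the logged poses to find a reachable branch at the knob.

```bash
cat > kin.py <<'E'
from h import *
from scipy.optimize import least_squares
D=[([-1.0234,.3855,.0067,-.0004,-1.194,-.2586],[177.99,-598.92,403.73],[-.1438,.9896,.001,-.0002]),
([-.237,.314,-.316,-.458,-.47,.662],[490.8,-240.3,286.3],[.702,-.659,.166,-.214]),
([.364,.315,-.167,.019,-.985,-.18],[583.7,49.2,381.2],[.771,-.634,.033,-.041]),
([.538,.469,.033,.001,-1.13,-.361],[630.3,189.7,362.2],[.767,-.642,.001,-.002]),
([.672,.131,-.864,.633,-.283,-2.254],[425.5,148.7,303.7],[-.276,.942,-.013,.191]),
([.545,.259,-.881,1.071,-.161,-2.59],[468.3,174.2,266.2],[-.275,.943,-.024,.187])]
ax=lambda v,a:R.from_rotvec(np.array(v,float)*a).as_matrix()
LO=np.array([-3.14,-1.21,-1.07,-3.16,-2.99,-3.1]);HI=np.array([3.14,2.06,1.41,2.05,-.16,3.1])
def fk(q,g,s4):
    A=ax([0,0,1],q[0]);p=A@[g[0],g[10],g[1]];A=A@ax([0,1,0],q[1]);p=p+A@[g[2],0,g[3]]
    A=A@ax([0,-1,0],q[2]);p=p+A@[g[4],0,g[5]];A=A@ax([s4,0,0],q[3]);p=p+A@[0,g[6],g[11]]
    A=A@ax([0,-1,0],q[4]);p=p+A@[g[7],g[8],g[9]];A=A@ax([-1,0,0],q[5]);return p,A
def fit():
    best=None
    for s4 in(1,-1):
        def f(g):
            return np.r_[np.concatenate([fk(q,g,s4)[0]-p for q,p,_ in D]),1e-3*g]
        for x0 in([0,400,0,450,400,0,-160,100,0,0,0,0],[100,300,0,400,500,50,0,100,-160,0,0,0]):
            r=least_squares(f,x0)
            if best is None or r.cost<best[0]:best=(r.cost,r.x,s4)
    c,g,s4=best
    T0=R.from_matrix([fk(q,g,s4)[1].T@R.from_quat(k).as_matrix() for q,p,k in D])
    return g,s4,T0.mean().as_matrix(),c,[ (T0.mean().inv()*t).magnitude() for t in T0]
def ik(Rt,tcp,G,seeds):
    g,s4,T,_,_=G
    def f(q):
        p,A=fk(q,g,s4);return np.r_[(p-tcp)/100,R.from_matrix(Rt.T@A@T).as_rotvec()]
    out=[]
    for s in seeds:
        r=least_squares(f,np.clip(s,LO+.01,HI-.01),bounds=(LO,HI));out.append((r.cost,r.x))
    return sorted(out,key=lambda t:t[0])
E
python3 - <<'E'
from kin import *
G=fit();print(G)
Ax=np.array([-.423,0,.906]);rng=np.random.default_rng(0)
for sp in(1.5,.75,0,-.75,-1.5):
    o=ik(tool(.165,T25,sp),pt((JIG[0],.165),np.array([-118,0,77])+155*Ax),G,[rng.uniform(LO,HI) for _ in range(25)])
    sol=[]
    for c,q in o:
        if c<1e-4 and not any(np.abs(q-x).max()<.05 for x in sol):sol.append(q)
    print(sp,o[0][0],*sol,sep="\n  ")
E
```

```text
(array([ -3.206, 164.093,   4.005, 561.534, 422.093,   0.505, -79.864,
       123.511, -79.847,   0.375,   0.002,   0.004]), -1, array([[ 0.001, -0.   ,  1.   ],
       [-1.   ,  0.   ,  0.001],
       [-0.   , -1.   , -0.   ]]), np.float64(0.8965455301719378), [0.0006858296132817561, 0.000775083260322466, 0.001883847677177641, 0.0005187088818546754, 0.004614111993862325, 0.0019028857692519692])
1.5
  0.009454594736508766
0.75
  0.009429613975324857
0
  0.009445565667624688
-0.75
  0.00949388635560687
-1.5
  0.009548651675742962
```

```bash
cat > ex.py <<'E'
from kin import *
G=fit();g,s4,T=G[:3]
Ax=np.array([-.423,0,.906]);rng=np.random.default_rng(1)
F=(JIG[0],.165);A=Z(.165)@Ax;gp=pt(F,[-118,0,77])
def f(x):   # q, spin-free: axis alignment and grip point only
    q=x[:6];p,B=fk(q,g,s4);B=B@T;gr=p+155*B[:,2]-gp
    return np.r_[gr/20,0*x[0],np.cross(B[:,2],-A)*3,(B[:,2]@-A<0)*3.]
sols=[]
for i in range(150):
    r=least_squares(f,rng.uniform(LO+.01,HI-.01),bounds=(LO,HI))
    q=r.x;p,B=fk(q,g,s4);B=B@T
    sols.append((r.cost,np.degrees(np.arccos(np.clip(B[:,2]@-A,-1,1))),p+155*B[:,2]-gp,q))
sols.sort(key=lambda s:s[0])
last=None
for s in sols:
    k=np.round(s[3][:5],1)
    if last is None or not any((k==l).all() for l in last):
        last=(last or [])+[k];print("%.4f tilt %.1f"%s[:2],s[2],s[3])
    if len(last)>12:break
E
python3 ex.py
```

```text
0.0637 tilt 6.9 [0.046 0.33  0.377] [ 0.258  0.322 -0.949  2.05  -0.16  -2.726]
0.1177 tilt 9.3 [-0.347  0.12  -0.956] [ 0.023  0.338 -0.81  -3.16  -0.16  -2.187]
4.5935 tilt 171.7 [-0.415 -0.553 -0.089] [ 0.593  1.429  0.142 -0.234 -2.99  -0.04 ]
4.6097 tilt 171.0 [-0.067  0.435 -0.004] [ 0.095  1.393  0.341 -2.139 -2.99   0.816]
53.2943 tilt 146.2 [182.156  60.081 -33.655] [ 0.271  1.912  1.41   2.05  -2.99  -3.1  ]
70.8568 tilt 52.2 [-175.515  -58.296  142.244] [-2.853 -1.21  -1.07  -1.149 -2.93   2.992]
72.8675 tilt 37.0 [-175.657  -69.406  146.01 ] [ 3.14  -1.21  -1.07  -0.403 -2.716  3.01 ]
112.5267 tilt 83.2 [186.782  62.166 218.449] [-2.82  -1.21   1.41   1.833 -2.99   2.85 ]
```

```bash
cat > ex2.py <<'E'
from kin import *
G=fit();g,s4,T=G[:3]
Ax=np.array([-.423,0,.906]);F=(JIG[0],.165);Zm=Z(.165);A=Zm@Ax;e1=Zm@[.906,0,.423];e2=Zm@[0,1,0];gp=pt(F,[-118,0,77])
def zdir(d,ps):return -np.cos(d)*A+np.sin(d)*(np.cos(ps)*e1+np.sin(ps)*e2)
def ik5(z,gr,seeds):
    def f(x):
        p,B=fk(np.r_[x,0],g,s4);B=B@T;return np.r_[(p-(gr-155*z))/50,(B[:,2]-z)*3]
    out=[]
    for s in seeds:
        r=least_squares(f,np.clip(s,LO[:5]+.001,HI[:5]-.001),bounds=(LO[:5],HI[:5]))
        if r.cost<1e-5 and not any(np.abs(r.x-o).max()<.05 for o in out):out.append(r.x)
    return out
SE=[np.array([.4,.3,-.9,a,-.2]) for a in(-3,-2,-1,0,1,2)]
if __name__=="__main__":
    for ps in np.arange(0,360,30):
        for d in(5,7,9,11,13,15,18,21,25):
            o=ik5(zdir(np.radians(d),np.radians(ps)),gp,SE)
            if o:print(ps,d,*o);break
        else:print(ps,"none")
E
python3 ex2.py
```

```text
0 18 [-0.02   0.357 -0.764 -2.726 -0.318]
30 21 [ 0.191  0.326 -0.511 -1.732 -0.164]
60 21 [ 0.347  0.328 -0.476 -1.114 -0.229]
90 15 [ 0.541  0.333 -0.558 -0.462 -0.203]
120 11 [ 0.619  0.339 -0.66  -0.019 -0.194]
150 9 [ 0.634  0.339 -0.764  0.376 -0.175]
180 9 [ 0.621  0.34  -0.821  0.665 -0.199]
210 9 [ 0.522  0.331 -0.912  1.193 -0.191]
240 7 [ 0.275  0.322 -0.951  1.989 -0.16 ]
270 11 [ 0.313  0.333 -0.967  2.05  -0.286]
300 none
330 none
```

```bash
cat > ex3.py <<'E'
from ex2 import *
def pose(ps,u,sg,d=11):
    d,ps=np.radians(d),np.radians(ps);z=zdir(d,ps);y=sg*np.cross(A,z);y/=np.linalg.norm(y)
    return np.c_[np.cross(y,z),y,z],gp+u*A-155*z if False else gp+u*A
def j6of(q5,Rt):
    B=fk(np.r_[q5,0],g,s4)[1]@T;v=R.from_matrix(B.T@Rt).as_rotvec();return -v[2]
def step(P0,Ps):
    R0,g0=P0;t0=g0-155*R0[:,2]
    for Rr,gr in Ps:
        t=R0.T@((gr-155*Rr[:,2])-t0);print(np.round(t,1).tolist(),np.round(R.from_matrix(R0.T@Rr).as_rotvec(),3).tolist())
if __name__=="__main__":
    for u in(2,60):
        for ps in range(115,245,10):
            o=ik5(pose(ps,u,1)[0][:,2],pose(ps,u,1)[1],[np.array([.5,.3,-.8,(ps-120)/60,-.2])])
            print(u,ps,*[ (q,"j6 %.2f %.2f"%(j6of(q,pose(ps,u,1)[0]),j6of(q,pose(ps,u,-1)[0]))) for q in o])
    for sg in(1,-1): go(*pose(125,60,sg))
E
python3 ex3.py
```

```text
2 115 (array([ 0.619,  0.333, -0.668, -0.027, -0.176]), 'j6 0.05 -3.10')
2 125 (array([ 0.622,  0.337, -0.657, -0.001, -0.217]), 'j6 0.19 -2.95')
2 135 (array([ 0.627,  0.34 , -0.654,  0.043, -0.249]), 'j6 0.31 -2.83')
2 145 (array([ 0.635,  0.343, -0.658,  0.1  , -0.272]), 'j6 0.42 -2.72')
2 155 (array([ 0.643,  0.346, -0.669,  0.169, -0.289]), 'j6 0.52 -2.62')
2 165 (array([ 0.652,  0.348, -0.686,  0.25 , -0.299]), 'j6 0.60 -2.54')
2 175 (array([ 0.658,  0.35 , -0.71 ,  0.345, -0.303]), 'j6 0.68 -2.47')
2 185 (array([ 0.661,  0.35 , -0.741,  0.458, -0.3  ]), 'j6 0.73 -2.41')
2 195 (array([ 0.656,  0.348, -0.778,  0.592, -0.293]), 'j6 0.78 -2.37')
2 205 (array([ 0.64 ,  0.345, -0.82 ,  0.754, -0.282]), 'j6 0.80 -2.34')
2 215 (array([ 0.61 ,  0.34 , -0.863,  0.945, -0.271]), 'j6 0.81 -2.33')
2 225 (array([ 0.566,  0.336, -0.901,  1.156, -0.264]), 'j6 0.81 -2.33')
2 235 (array([ 0.513,  0.332, -0.93 ,  1.369, -0.263]), 'j6 0.82 -2.32')
60 115 (array([ 0.647,  0.201, -0.687,  0.021, -0.289]), 'j6 -0.03 3.12')
60 125 (array([ 0.649,  0.207, -0.668,  0.028, -0.335]), 'j6 0.14 -3.01')
60 
[... 292 characters left out ...]

60 175 (array([ 0.696,  0.23 , -0.68 ,  0.253, -0.452]), 'j6 0.74 -2.40')
60 185 (array([ 0.707,  0.232, -0.7  ,  0.324, -0.456]), 'j6 0.83 -2.31')
60 195 (array([ 0.717,  0.233, -0.725,  0.403, -0.456]), 'j6 0.92 -2.22')
60 205 (array([ 0.723,  0.232, -0.755,  0.493, -0.45 ]), 'j6 1.00 -2.14')
60 215 (array([ 0.724,  0.23 , -0.789,  0.595, -0.439]), 'j6 1.07 -2.07')
60 225 (array([ 0.718,  0.227, -0.828,  0.713, -0.424]), 'j6 1.13 -2.01')
60 235 (array([ 0.702,  0.222, -0.869,  0.848, -0.406]), 'j6 1.18 -1.96')
travel [ 37.033 -22.345 -20.872] dr [-0.108 -0.16  -1.779] | tcp [443.221 134.505 276.386]
travel [ 37.033 -22.345 -20.872] dr [-0.151  0.102  1.354] | tcp [443.221 134.505 276.386]
```

Emit:
move_arm(fingers=[60,60,60,60,60,60,60,60,60,60], travel=[[10,-6,-20],[20,-12,-25],[30,-18,-25],[37,-22,-25],[37,-22,-25],[37,-22,-25],[37,-22,-25],[37,-22,-25],[37,-22,-25],[37,-22,-25]], dr=[[-0.01,-0.01,-0.14],[-0.02,-0.02,-0.28],[-0.03,-0.04,-0.42],[-0.04,-0.05,-0.56],[-0.04,-0.06,-0.7],[-0.05,-0.08,-0.84],[-0.06,-0.09,-0.98],[-0.07,-0.1,-1.12],[-0.08,-0.11,-1.26],[-0.09,-0.13,-1.4]])

```text
clock: 13.2
position: [440.6, 134.2, 280.9]
ee_rot: [0.805, -0.562, 0.081, -0.174]
contact_force: [1.1, -1.0, -1.0]
gripper_width: 60.0
grasp_force: 0.0
```

```bash
python3 - <<'E'
from ex3 import *
print(state()[2]["clock"],state()[2]["joints"]);go(*pose(125,60,1))
E
```

```text
13.2 [ 0.657  0.19  -0.738  0.194 -0.263 -0.483]
travel [ 0.879 -0.691  5.079] dr [-0.027 -0.037 -0.452] | tcp [443.221 134.505 276.386]
```

Emit:
move_arm(fingers=[60,60,60,60,60], travel=[[1,-0.5,2],[1,-0.5,5],[1,-0.5,5],[1,-0.5,5],[1,-0.5,5]], dr=[[-0.01,-0.01,-0.14],[-0.02,-0.02,-0.28],[-0.026,-0.036,-0.41],[-0.027,-0.037,-0.452],[-0.027,-0.037,-0.452]])

```text
clock: 13.7
position: [443.4, 134.2, 276.5]
ee_rot: [0.912, -0.368, 0.096, -0.152]
contact_force: [-0.4, -0.6, -0.8]
gripper_width: 60.2
grasp_force: 0.0
```

```bash
python3 - <<'E'
from ex3 import *
print(state()[2]["clock"],state()[2]["joints"]);go(*pose(125,60,1));go(*pose(125,2,1))
E
```

```text
13.7 [ 0.649  0.208 -0.667  0.029 -0.336  0.13 ]
travel [-0.299 -0.088  0.089] dr [-0.    -0.001 -0.006] | tcp [443.221 134.505 276.386]
travel [10.718 -0.128 57.026] dr [-0.    -0.001 -0.006] | tcp [467.422 138.535 223.838]
```

Emit:
move_arm(fingers=[60,60,60,60,60,60], travel=[[2,0,10],[4.5,0,24],[7,0,38],[9.5,0,50],[10.7,0,57],[10.7,0,57]], dr=[[0,0,0],[0,0,0],[0,0,0],[0,0,0],[0,0,0],[0,0,0]])

```text
clock: 14.3
position: [467.6, 138.4, 222.4]
ee_rot: [0.913, -0.368, 0.096, -0.15]
contact_force: [-0.1, 0.3, 0.3]
gripper_width: 60.1
grasp_force: 0.0
```

Emit:
move_arm(fingers=[50,42,38,35,32,30,30], travel=[[0,0,0],[0,0,0],[0,0,0],[0,0,0],[0,0,0],[0,0,0],[0,0,0]], dr=[[0,0,0],[0,0,0],[0,0,0],[0,0,0],[0,0,0],[0,0,0],[0,0,0]])

```text
clock: 15.0
position: [467.6, 138.8, 224.7]
ee_rot: [0.912, -0.367, 0.097, -0.152]
contact_force: [-2.2, 0.3, 5.5]
gripper_width: 34.4
grasp_force: 59.1
```

```bash
python3 - <<'E'
from ex3 import *
s=state()[2];print(s["clock"],s["contact_force"],s["wrist_torque"],s["joints"],s["gripper_width"]);go(*pose(125,2,1))
step(pose(125,2,1),[pose(a,2,1) for a in 125+np.degrees(np.r_[.1:1.01:.1])])
E
```

```text
15.0 [-2.162  0.327  5.528] [0.01  0.666 0.211] [ 0.622  0.335 -0.657  0.001 -0.215  0.182] 34.43997561298602
travel [-0.016  0.583  0.698] dr [-0.003 -0.001 -0.005] | tcp [467.422 138.535 223.838]
[-0.1, -3.0, 0.0] [-0.019, 0.0, -0.098]
[-0.6, -5.9, 0.1] [-0.038, 0.0, -0.196]
[-1.3, -8.7, 0.3] [-0.057, 0.0, -0.294]
[-2.3, -11.5, 0.4] [-0.076, 0.0, -0.393]
[-3.6, -14.2, 0.7] [-0.095, 0.0, -0.491]
[-5.1, -16.7, 1.0] [-0.114, 0.0, -0.589]
[-6.8, -19.1, 1.3] [-0.134, 0.0, -0.687]
[-8.8, -21.2, 1.7] [-0.153, 0.0, -0.785]
[-11.0, -23.2, 2.1] [-0.172, 0.0, -0.884]
[-13.3, -24.9, 2.6] [-0.191, 0.0, -0.982]
```

Gripped with little side force. I'll turn the knob rigidly about its own axis.

Emit:
move_arm(fingers=[30,30,30,30,30,30,30,30,30,30], travel=[[-0.1,-3,0],[-0.6,-5.9,0.1],[-1.3,-8.7,0.3],[-2.3,-11.5,0.4],[-3.6,-14.2,0.7],[-5.1,-16.7,1],[-6.8,-19.1,1.3],[-8.8,-21.2,1.7],[-11,-23.2,2.1],[-13.3,-24.9,2.6]], dr=[[-0.019,0,-0.098],[-0.038,0,-0.196],[-0.057,0,-0.294],[-0.076,0,-0.393],[-0.095,0,-0.491],[-0.114,0,-0.589],[-0.134,0,-0.687],[-0.153,0,-0.785],[-0.172,0,-0.884],[-0.191,0,-0.982]])

```text
clock: 16.0
position: [474.7, 165.5, 230.0]
ee_rot: [0.987, 0.1, 0.123, -0.004]
contact_force: [-2.0, -3.3, 5.7]
gripper_width: 34.6
grasp_force: 59.4
```

```bash
cat >> ex3.py <<'E'
def tip(tag):
    t=arm.get_image("top")[:,:,::-1];s=arm.get_image("scene")[:,:,::-1]
    cv2.imwrite(f"pics/t{tag}.png",t);cv2.imwrite(f"pics/s{tag}.png",s)
    red=lambda h:((h[...,0]<6)|(h[...,0]>174))&(h[...,1]>180)&(h[...,2]>150)
    for n,im,roi,z in (("top",t,(165,150,55,30),62),("scene",s,(285,210,70,50),55)):
        r=cen(n,im,roi,red);print(n,len(r),r.mean(0) if len(r) else "",jl(onz(n,r.mean(0),z)) if len(r) else "")
E
python3 - <<'E'
from ex3 import *
s=state()[2];print(s["clock"],s["contact_force"],s["wrist_torque"],s["joints"],s["gripper_width"]);tip(6)
p=125+np.degrees(1);go(*pose(p,2,1))
E
```

```text
16.0 [-1.994 -3.291  5.729] [-0.342  0.409 -0.076] [ 0.661  0.349 -0.731  0.427 -0.302  0.715] 34.5542453546661
top 890 [193.168 164.423] [60.805 -9.433 62.   ]
scene 1956 [307.388 235.633] [70.46  -6.764 55.   ]
travel [-0.401 -0.081  0.791] dr [ 0.001 -0.001 -0.002] | tcp [474.497 165.474 229.162]
```

Emit:
move_arm(fingers=[30,30,30,30,30,30,30,30,30,30], travel=[[-0.1,-3,0],[-0.6,-5.9,0.1],[-1.3,-8.7,0.3],[-2.3,-11.5,0.4],[-3.6,-14.2,0.7],[-5.1,-16.7,1],[-6.8,-19.1,1.3],[-8.8,-21.2,1.7],[-11,-23.2,2.1],[-13.3,-24.9,2.6]], dr=[[-0.019,0,-0.098],[-0.038,0,-0.196],[-0.057,0,-0.294],[-0.076,0,-0.393],[-0.095,0,-0.491],[-0.114,0,-0.589],[-0.134,0,-0.687],[-0.153,0,-0.785],[-0.172,0,-0.884],[-0.191,0,-0.982]])

```text
clock: 17.1
position: [457.8, 187.1, 223.8]
ee_rot: [0.82, 0.541, 0.119, 0.146]
contact_force: [0.3, -1.8, 5.3]
gripper_width: 34.7
grasp_force: 59.8
```

```bash
python3 - <<'E'
from ex3 import *
s=state()[2];print(s["clock"],s["contact_force"],s["wrist_torque"],s["joints"],s["gripper_width"]);tip(7)
p=125+np.degrees(2);go(*pose(p,2,1))
print("out");step(pose(p,2,1),[pose(p,u,1) for u in(10,30,50)])
print("back");P=pose(p,50,1);step(P,[pose(p-np.degrees(a),50,1) for a in np.r_[.2:2:8j]])
E
```

```text
17.1 [ 0.3   -1.786  5.331] [-0.25   0.319 -0.16 ] [ 0.489  0.33  -0.94   1.464 -0.268  0.825] 34.680323299382174
top 890 [189.04  165.174] [60.427  5.516 62.   ]
scene 1974 [312.841 237.459] [70.362  8.071 55.   ]
travel [ 0.16  -0.952  0.605] dr [ 0.002  0.    -0.004] | tcp [457.471 187.296 222.994]
out
[-1.5, -0.0, -7.9] [0.0, 0.0, -0.0]
[-5.3, -0.0, -27.5] [0.0, 0.0, -0.0]
[-9.2, -0.0, -47.1] [0.0, 0.0, -0.0]
back
[-0.6, 5.9, 0.1] [0.038, 0.0, 0.196]
[-3.0, 13.1, 0.6] [0.087, 0.0, 0.449]
[-7.1, 19.4, 1.4] [0.136, 0.0, 0.701]
[-12.7, 24.4, 2.5] [0.185, 0.0, 0.954]
[-19.3, 27.9, 3.7] [0.234, 0.0, 1.206]
[-26.6, 29.5, 5.2] [0.284, 0.0, 1.459]
[-34.0, 29.1, 6.6] [0.333, 0.0, 1.711]
[-41.1, 26.9, 8.0] [0.382, 0.0, 1.963]
```

Emit:
move_arm(fingers=[36,42,50,60,60], travel=[[0,0,0],[0,0,0],[0,0,0],[0,0,0],[0,0,0]], dr=[[0,0,0],[0,0,0],[0,0,0],[0,0,0],[0,0,0]])

```text
clock: 17.7
position: [457.7, 187.4, 222.5]
ee_rot: [0.821, 0.54, 0.118, 0.144]
contact_force: [0.5, -0.0, -0.2]
gripper_width: 59.9
grasp_force: 0.0
```

Emit:
move_arm(fingers=[60,60,60,60,60,60,60,60,60,60], travel=[[-0.3,4.1,0.1],[-1.1,8.2,0.2],[-2.5,12.1,0.5],[-4.4,15.7,0.9],[-6.8,19.1,1.3],[-9.6,22,1.9],[-12.8,24.6,2.5],[-16.4,26.6,3.2],[-20.1,28.2,3.9],[-24.1,29.2,4.7]], dr=[[0.027,0,0.137],[0.053,0,0.275],[0.08,0,0.412],[0.107,0,0.55],[0.134,0,0.687],[0.16,0,0.825],[0.187,0,0.962],[0.214,0,1.1],[0.241,0,1.237],[0.267,0,1.375]])

```text
clock: 18.7
position: [475.0, 153.8, 228.0]
ee_rot: [0.987, -0.095, 0.115, -0.066]
contact_force: [0.4, -0.8, -0.2]
gripper_width: 60.1
grasp_force: 0.0
```

```bash
python3 - <<'E'
from ex3 import *
s=state()[2];print(s["clock"],s["contact_force"],s["joints"],s["gripper_width"]);tip(8)
p=125+np.degrees(.6);go(*pose(p,2,1))
E
```

```text
18.7 [ 0.388 -0.789 -0.168] [ 0.647  0.349 -0.675  0.201 -0.294  0.547] 60.1166518653225
top 894 [189.038 165.133] [60.579  5.505 62.   ]
scene 1984 [312.74  237.459] [70.484  7.846 55.   ]
travel [-0.26  -0.163 -0.284] dr [ 0.001 -0.    -0.007] | tcp [474.731 153.752 228.371]
```

Emit:
move_arm(fingers=[50,42,38,35,32,30,30], travel=[[0,0,0],[0,0,0],[0,0,0],[0,0,0],[0,0,0],[0,0,0],[0,0,0]], dr=[[0,0,0],[0,0,0],[0,0,0],[0,0,0],[0,0,0],[0,0,0],[0,0,0]])

```text
clock: 19.5
position: [474.9, 153.9, 228.4]
ee_rot: [0.987, -0.092, 0.115, -0.065]
contact_force: [-4.7, 3.1, 4.2]
gripper_width: 34.5
grasp_force: 59.4
```

Emit:
move_arm(fingers=[30,30,30,30,30,30,30,30,30,30], travel=[[-0.2,-3.5,0],[-0.8,-7,0.2],[-1.9,-10.4,0.4],[-3.3,-13.7,0.6],[-5.1,-16.7,1],[-7.2,-19.5,1.4],[-9.6,-22,1.9],[-12.4,-24.2,2.4],[-15.3,-26.1,3],[-18.5,-27.6,3.6]], dr=[[-0.023,0,-0.118],[-0.046,0,-0.236],[-0.069,0,-0.354],[-0.092,0,-0.471],[-0.115,0,-0.589],[-0.138,0,-0.707],[-0.16,0,-0.825],[-0.183,0,-0.943],[-0.206,0,-1.061],[-0.229,0,-1.178]])

```text
clock: 20.5
position: [462.8, 184.2, 225.2]
ee_rot: [0.872, 0.46, 0.121, 0.118]
contact_force: [4.2, -2.0, 2.2]
gripper_width: 34.5
grasp_force: 60.0
```

```bash
python3 - <<'E'
from ex3 import *
s=state()[2];print(s["clock"],s["contact_force"],s["joints"],s["gripper_width"]);tip(9)
t=cv2.imread("pics/t9.png");s=cv2.imread("pics/s9.png")
def c(im,x,y,w,h):return cv2.resize(im[y:y+h,x:x+w],(400,400),interpolation=cv2.INTER_CUBIC)
cv2.imwrite("pics/m9.png",np.hstack([c(t,165,155,40,40),c(s,295,195,60,60)]))
E
```

```text
20.5 [ 4.228 -1.981  2.218] [ 0.551  0.335 -0.91   1.224 -0.267  0.809] 34.45838000532584
top 901 [183.992 165.83 ] [60.92  23.654 62.   ]
scene 2055 [319.508 239.743] [70.431 26.016 55.   ]
```

View pics/m9.png

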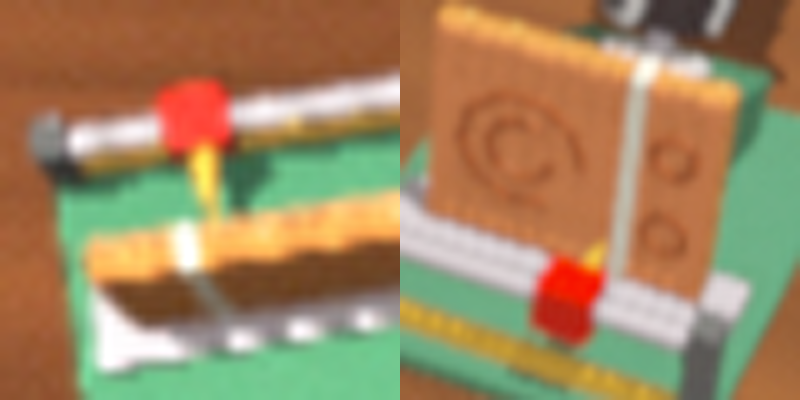

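```bash
cat >> ex3.py <<'E'
JY=.162
def lx(n,px,x):
    f=Z(JY)[:,0];o,v=ray(n,px);q=o+v*(((JIG[0]+x*f-o)@f)/(v@f));return Z(JY).T@(q-JIG[0])
def meas(tag):
    s=cv2.imread(f"pics/s{tag}.png");t=cv2.imread(f"pics/t{tag}.png")
    wh=lambda h:(h[...,1]<65)&(h[...,2]>120)
    m=cen("scene",s,(322,204,16,34),wh)
    L=np.array([lx("scene",p,7) for p in m]);L=L[(abs(L[:,1]-26)<9)&(L[:,2]<110)]
    for z in(45,60,75,90):
        k=abs(L[:,2]-z)<6;print("scene stripe z",z,k.sum(),L[k].mean(0),"width",np.ptp(L[k][:,1]))
    ye=lambda h:(h[...,0]>18)&(h[...,0]<33)&(h[...,1]>150)&(h[...,2]>170)
    y=cen("scene",s,(318,226,14,12),ye);Y=np.array([lx("scene",p,25) for p in y]);print("scene yel",len(y),Y.mean(0),"top5:",Y[np.argsort(-Y[:,2])[:12]].mean(0))
    y=cen("top",t,(180,165,10,14),ye);W=np.array([Z(JY).T@(onz("top",p,50)-JIG[0]) for p in y]);W=W[W[:,0]>20]
    for a in(23,28,33,38):k=abs(W[:,0]-a)<2.5;print("top cone x",a,k.sum(),W[k].mean(0) if k.any() else "")
    m=cen("top",t,(178,174,14,10),lambda h:(h[...,1]<60)&(h[...,2]>200));W=np.array([Z(JY).T@(onz("top",p,120)-JIG[0]) for p in m]);W=W[abs(W[:,0])<7];print("top stripe",len(W),W.mean(0),np.ptp(W[:,1]))
E
python3 - <<'E'
from ex3 import *
meas(9)
A=lambda X,Y:CR(X,Y,155,145)
for nm,a,z in [("postL",(75,122),62),("postR",(290,92),62),("ledgeR-",(304,204),20),("ledgeL-",(98,234),20)]:print(nm,Z(JY).T@(onz("top",A(*a),z)-JIG[0]))
E
```

```text
scene stripe z 45 186 [ 7.    25.716 44.957] width 5.882664191287297
scene stripe z 60 201 [ 7.    25.927 60.044] width 6.271554322180645
scene stripe z 75 194 [ 7.    25.651 75.056] width 5.753092016891831
scene stripe z 90 211 [ 7.    25.94  90.028] width 6.156291536000953
scene yel 122 [25.    22.233 41.826] top5: [25.    23.521 46.042]
top cone x 23 0 
top cone x 28 0 
top cone x 33 18 [34.08 24.46 50.  ]
top cone x 38 54 [38.313 24.    50.   ]
top stripe 217 [  0.312  26.149 120.   ] 7.8742637058497635
postL [56.543 76.704 62.   ]
postR [ 55.99 -78.05  62.  ]
ledgeR- [-18.362 -75.025  20.   ]
ledgeL- [-18.497  76.037  20.   ]
```

```bash
cat >> ex3.py <<'E'
def scone(tag,x0=318):
    s=cv2.imread(f"pics/s{tag}.png");ye=lambda h:(h[...,0]>18)&(h[...,0]<33)&(h[...,1]>150)&(h[...,2]>170)
    y=cen("scene",s,(x0,226,14,12),ye);W=np.array([Z(JY).T@(onz("scene",p,50)-JIG[0]) for p in y])
    print("cone px",y.mean(0),"on z50",W.mean(0),np.c_[W.min(0),W.max(0)].tolist())
    for a,b in((18,26),(26,34),(34,42),(42,50)):
        k=(W[:,0]>=a)&(W[:,0]<b);print(a,k.sum(),W[k].mean(0) if k.any() else "")
E
python3 - <<'E'
from ex3 import *
scone(9)
# scene reference: posts/plaque ends at s5 eyeballed, with refined yaw
B=lambda X,Y:CR(X-400,Y,270,180)
for nm,a,x in [("Ltop",(556,90),7),("Rtop",(777,150),7)]:print(nm,lx("scene",B(*a),x))
E
```

```text
cone px [323.892 232.816] on z50 [34.235 25.078 50.   ] [[28.326198644099406, 39.472887500416576], [22.160281768174347, 27.81375504411284], [49.99999999999999, 49.99999999999999]]
18 0 
26 56 [31.643 24.85  50.   ]
34 66 [36.433 25.272 50.   ]
42 0 
Ltop [  7.    -56.738 117.049]
Rtop [  7.     63.287 121.324]
```

Emit:
move_arm(fingers=[30,30,30,30], travel=[[0,-1.3,0],[-0.1,-2.7,0],[-0.1,-2.7,0],[-0.1,-2.7,0]], dr=[[-0.008,0,-0.044],[-0.017,0,-0.088],[-0.017,0,-0.088],[-0.017,0,-0.088]])

```text
clock: 21.0
position: [461.0, 185.3, 224.4]
ee_rot: [0.851, 0.494, 0.12, 0.13]
contact_force: [-1.1, -2.5, 5.1]
gripper_width: 34.2
grasp_force: 61.1
```

```bash
python3 - <<'E'
from ex3 import *
s=state()[2];print(s["clock"],s["contact_force"],s["wrist_torque"]);tip(10);meas(10);scone(10)
t=cv2.imread("pics/t10.png");s=cv2.imread("pics/s10.png")
# overlay: line along jig -x from the cone axis (z50) to the face, for y=24,25,26,27
def c(im,x,y,w,h):return cv2.resize(im[y:y+h,x:x+w],(400,400),interpolation=cv2.INTER_CUBIC)
cv2.imwrite("pics/m10.png",np.hstack([c(t,170,160,26,26),c(s,308,208,30,30)]))
for n,sc,x0,y0 in(("top",400/26,170,160),("scene",400/30,308,208)):
    for yy in(24,26,28):print(n,yy,[np.round((proj(n,JIG[0]+Z(JY)@[x,yy,50])-[x0,y0]+.5)*sc-.5).tolist() for x in(7,23,48)])
E
```

```text
21.0 [-1.121 -2.509  5.062] [-0.55   0.497 -0.197]
top 940 [183.799 166.022] [60.333 24.432 62.   ]
scene 2082 [319.949 239.847] [70.27  27.129 55.   ]
scene stripe z 45 187 [ 7.    25.7   44.944] width 5.949878992725697
scene stripe z 60 200 [ 7.    25.942 60.005] width 6.287681212994631
scene stripe z 75 193 [ 7.    25.667 75.046] width 5.820633234697258
scene stripe z 90 209 [ 7.    25.967 90.046] width 6.156291536000953
scene yel 130 [25.    22.919 41.676] top5: [25.    24.491 47.019]
top cone x 23 0 
top cone x 28 0 
top cone x 33 15 [34.144 26.01  50.   ]
top cone x 38 47 [38.382 25.812 50.   ]
top stripe 221 [  0.254  26.115 120.   ] 8.04838575487242
cone px [324.132 232.943] on z50 [34.399 25.806 50.   ] [[27.31487374124911, 40.18771951458923], [22.90676739296829, 28.83994971563389], [49.99999999999999, 49.99999999999999]]
18 0 
26 55 [31.223 25.457 50.   ]
34 75 [36.728 26.061 50.   ]
42 0 
top 24 [[260.0, 330.0], [251.0, 264.0], [239.0, 160.0]]
top 26 [[251.0, 331.0], [243.0, 265.0], [230.0, 161.0]]
top 28 [[243.0, 333.0], [234.0, 266.0], [222.0, 162.0]]
scene 24 [[264.0, 257.0], [234.0, 302.0], [186.0, 376.0]]
scene 26 [[273.0, 260.0], [244.0, 306.0], [196.0, 380.0]]
scene 28 [[283.0, 263.0], [253.0, 309.0], [206.0, 383.0]]
```

View pics/m10.png

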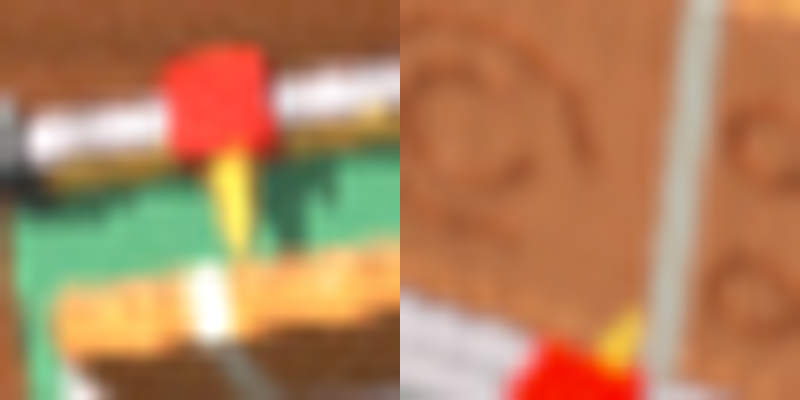

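In the scene crop the tip is at (643,308), which casts to y≈26. The stripe at tip height is at (673,260), also y≈26, and the top view agrees. They are in line, so I'll let go of the knob and back off.

Emit:
move_arm(fingers=[36,40,46,54,60], travel=[[0,0,0],[0,0,0],[0,0,0],[0,0,0],[0,0,0]], dr=[[0,0,0],[0,0,0],[0,0,0],[0,0,0],[0,0,0]])

```text
clock: 21.6
position: [460.5, 186.1, 223.7]
ee_rot: [0.85, 0.496, 0.12, 0.129]
contact_force: [0.3, -0.4, 0.3]
gripper_width: 59.9
grasp_force: 0.0
```

Emit:
move_arm(fingers=[60,60,60,60,60,60,60,60], travel=[[-1.5,0,-8],[-4,0,-20],[-7,0,-36],[-10,0,-52],[-13,0,-68],[-16,0,-82],[-17,0,-88],[-17,0,-88]], dr=[[0,0,0],[0,0,0],[0,0,0],[0,0,0],[0,0,0],[0,0,0],[0,0,0],[0,0,0]])

```text
clock: 22.4
position: [423.1, 180.3, 305.9]
ee_rot: [0.85, 0.496, 0.121, 0.129]
contact_force: [-0.4, 0.6, -0.1]
gripper_width: 60.1
grasp_force: 0.0
```

```bash
python3 - <<'E'
from ex3 import *
s=state()[2];print(s["clock"],s["contact_force"],s["gripper_width"]);tip(11);meas(11);scone(11)
t=cv2.imread("pics/t11.png");s=cv2.imread("pics/s11.png")
def c(im,x,y,w,h):return cv2.resize(im[y:y+h,x:x+w],(400,400),interpolation=cv2.INTER_CUBIC)
cv2.imwrite("pics/m11.png",np.hstack([c(t,160,150,70,70),c(s,270,180,80,80)]))
E
```

```text
22.4 [-0.396  0.634 -0.09 ] 60.104026265655136
top 930 [183.809 165.997] [60.418 24.384 62.   ]
scene 2070 [319.937 239.836] [70.247 27.088 55.   ]
scene stripe z 45 189 [ 7.    25.731 45.006] width 5.882664191287297
scene stripe z 60 200 [ 7.    25.973 60.075] width 6.0168539408090815
scene stripe z 75 193 [ 7.    25.665 75.062] width 5.753092016891831
scene stripe z 90 211 [ 7.    25.969 90.026] width 6.223488504268133
scene yel 129 [25.    22.94  41.707] top5: [25.    24.491 47.019]
top cone x 23 0 
top cone x 28 0 
top cone x 33 16 [34.068 25.601 50.   ]
top cone x 38 49 [38.245 25.513 50.   ]
top stripe 219 [  0.283  26.113 120.   ] 7.965321593445196
cone px [324.141 232.936] on z50 [34.363 25.816 50.   ] [[27.31487374124911, 40.18771951458923], [23.04044732123053, 28.83994971563389], [49.99999999999999, 49.99999999999999]]
18 0 
26 55 [31.15  25.529 50.   ]
34 74 [36.751 26.029 50.   ]
42 0
```

View pics/m11.png

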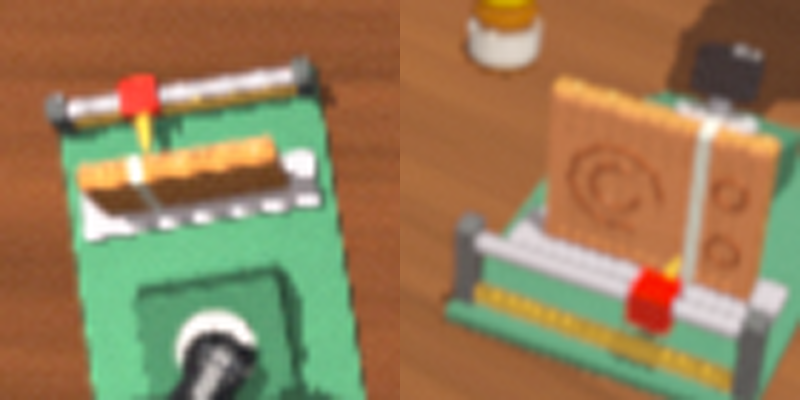

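The plaque is still standing square on the ledge. The tip (y≈25.7) is in line with the stripe (y≈25.9), and the gripper is clear of everything.

```bash
python3 -c "
from bench import arm
print(arm.job_done())"
```

```text
the job is handed in; nothing more can be done
None
```

I handed the job in at about 22 s of the 72 s allowed: the plaque stands square on the ledge with its copper face to the pointer, and the tip is within about 0.5 mm of the stripe's middle by the cameras.

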